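# Take the plinth gluing press apart

## Task

The glue on the display plinth has set, so take the press apart from the top down and put everything away. Put both steel weights, upright, into the organiser blocks first, each in the round pocket made for its size; then lift the plywood caul straight up off its guide pins and lay it in the caul tray; last, lay the plinth right way up on the varnishing stand, between the pegs.

Things in the scene. Friction and masses are not known exactly. Their poses are not given: they have to be found in the camera images.
- large_weight: Large steel weight standing on the caul: round body 52 mm diameter, 26 mm high, with a coaxial dark upright handle post, 22 mm diameter, on it; 56 mm high in all, 0.45 kg. Origin: centre of its underside; z up. The two weights stand about 44 mm either side of the caul's middle; which is at which end varies.
- small_weight: Small steel weight standing on the caul: round body 36 mm diameter, 22 mm high, with a coaxial dark upright handle post of 16 mm diameter on it; 52 mm high over all, 0.2 kg. Origin: centre of its underside; z up along its axis.
- caul: Caul (pressing bar) of light plywood with cork sole, loose on the plinth: 230 mm long (x), 38 wide (y), 18 thick, 0.15 kg. Two 14 mm through holes on its centre line, 104 mm either side of the middle, sit over the press bed's guide pins. Origin: centre of its underside; x along its length, z up. Raise it straight up 30 mm or more before moving sideways.
- plinth: Dark wooden display plinth lying loose on the press bed under the caul, 0.12 kg: lower board 180 mm (x) by 56 mm (y) by 10 mm thick, with a smaller board 172 by 48 mm glued on top; 15 mm high over all. Origin: centre of its underside; x along its length, z up.
- press_bed: Press bed, fixed: plywood board 262 (x) by 84 mm (y). Two 8 mm steel guide pins on the centre line, 104 mm either side of the middle, reach 56 mm above its underside. Low cleats (to 18 mm) flank the plinth 54 to 82 mm from the middle. Origin: centre of underside, on the table. At the start the undersides of plinth, caul and weights are 12, 27 and 45 mm above it.
- large_pocket: Grey organiser block, fixed, 84 by 84 mm, 28 mm high, with the larger round pocket in its middle: 66 mm diameter, 16 mm deep (floor 12 mm above the underside). Home of the large weight. Origin: centre of the underside, on the table. The two blocks stand at the far left and far right of the work; which is where varies.
- small_pocket: Grey organiser block, fixed, 84 by 84 mm, 28 mm high, with the smaller round pocket in its middle: 50 mm diameter, 16 mm deep (pocket floor 12 mm above the underside). Home of the small weight; the large weight does not fit in. Origin: centre of the underside, on the table.
- caul_tray: Caul tray, fixed: light wooden tray 262 (x) by 74 mm (y), floor 8 mm above the underside, inside 250 by 54 mm. End walls and side walls are 24 mm high; side walls stand only from 60 mm outwards either side of the middle, which is open for the fingers. The caul lies flat on the floor, along x, either way round. Origin: centre of the underside, on the table.
- varnish_stand: Varnishing stand, fixed, light wood: spine along x, two cross bars 62 mm either side of the middle with black rubber strips, tops 20 mm above the underside, that carry the plinth along x, either way round. Four side pegs (34 mm high, 72 mm clear across y) on the cross bars, two end pegs (38 mm high, 200 mm clear along x). Origin: centre of underside, on the table.

How it is judged:
On the way, in this order (a step that is already met when the one before it is completed fails the run):
1. both weights stand in their own pockets (horizontal distance between large_weight and large_pocket below 0.01 m and z of large_weight in the frame of large_pocket between 0.008 and 0.016 m and angle between each of large_weight, small_weight's own z axis and vertical below 0.08 rad and linear speed of each of large_weight, small_weight below 0.03 m/s and horizontal distance between small_weight and small_pocket below 0.01 m and z of small_weight in the frame of small_pocket between 0.008 and 0.016 m), for 0.2 s.
2. the caul lies in the caul tray (x of caul in the frame of caul_tray between -0.014 and 0.014 m and y of caul in the frame of caul_tray between -0.012 and 0.012 m and z of caul in the frame of caul_tray between 0.004 and 0.012 m and angle between caul's own z axis and vertical below 0.08 rad and linear speed of caul below 0.03 m/s and angle between the x axis of caul and the x axis of caul_tray, either way round below 0.2 rad), for 0.2 s.
3. the plinth lies on the varnishing stand (x of plinth in the frame of varnish_stand between -0.014 and 0.014 m and y of plinth in the frame of varnish_stand between -0.012 and 0.012 m and z of plinth in the frame of varnish_stand between 0.016 and 0.024 m and angle between plinth's own z axis and vertical below 0.08 rad and linear speed of plinth below 0.03 m/s and angle between the x axis of plinth and the x axis of varnish_stand, either way round below 0.2 rad), for 0.2 s.
At the end, for the whole second after the job is handed in: Each weight upright on the floor of its own pocket (10 mm of centre); caul flat in its tray, plinth flat and right way up on the stand's rubber strips (each within 14 mm along, 12 mm across, 0.2 rad, 4 mm in height); all released and at rest (all of step 1 and all of step 2 and all of step 3); the robot touches nothing.
It fails at once if a weight tips over (angle between any of large_weight, small_weight's own z axis and vertical above 0.6 rad).
It fails at once if the caul is taken away before both weights are in their pockets (distance of caul from where it was at the start of the episode above 0.03 m and not (horizontal distance between large_weight and large_pocket below 0.012 m and horizontal distance between small_weight and small_pocket below 0.012 m)).
It fails at once if the plinth is taken from the bed before the caul lies in its tray (distance of plinth from where it was at the start of the episode above 0.03 m and horizontal distance between caul and caul_tray above 0.02 m).
It also fails if it takes over 96 s, if anything falls off the work surface, if the arm or the gripper's body presses on something with over 40 N, if the wrist force passes 120 N, or if a joint passes its speed limit or range.

## Robot

A 6-joint arm with a two-finger parallel gripper is mounted at the origin on a cart in front of the work surface, level with it; the furniture and walls round the work are solid. World frame = base frame: x ahead of the robot, y to its left, z up, the work surface at z = 0. Lengths are in m, angles in rad, forces in N, time in s.
With the tool pointing down it reaches from about 0.35 to 0.975 m from the base axis. Payload 4.9 kg.
Tool frame: the origin (TCP) lies midway between the tips of the shut fingers; the grasp point (between the pads) lies 19 mm behind it (ctrl.tcp_to_grasp is the distance from the TCP to the grasp point, in m); z points along the fingers, y is the line along which they close (so a half turn about z gives the same grasp; the last joint's range is limited). The gripper opens to 85 mm and grips with 20 to 120 N. Pads are 22 mm wide; open, the fingers measure 114 mm over their backs; the gripper's body (76 mm by 85 mm) begins 54 mm behind the grasp point. The pads swing forward as they close: fully open they stand 13 mm farther back than shut.
Start: joints at [-1.449, 0.053, 1.613, -0, 1.476, -0.119], TCP at [0.149, -0.607, 0.231] pointing down, gripper open.
Joint ranges: [-3.01, 3.01], [-1.01, 2.22], [0.06, 2.58], [-1.02, 4.17], [0.09, 2.62], [-3.14, 3.14]. Speed limits (rad/s): [2.57, 2.57, 3.14, 3.14, 3.14, 3.14].

## Interface

Orientations are given as a rotation vector (axis times angle).
In Python, from station import ctrl gives the robot as it stands.
- The arm moves only by the tool nudge_tcp, called after ">>>" as a command line: name --pt "numbers of a row" for each row, then --argument value for the rest. Schema: {"type":"object","properties":{"steps":{"type":"array","items":{"type":"object","properties":{"jaw":{"type":"number"},"pos":{"type":"array","items":{"type":"number"},"minItems":3,"maxItems":3},"r":{"type":"array","items":{"type":"number"},"minItems":3,"maxItems":3}},"additionalProperties":false,"required":["jaw"]},"minItems":1,"maxItems":20},"grip_force":{"type":"number"},"only":{"type":"string"},"quiet":{"type":"boolean"},"lines":{"type":"string"}},"required":["steps"],"additionalProperties":false}. steps is a list of rows, 1 to 20 of them, each an object with the fields jaw (the finger opening in m), pos (a list: dx, dy, dz in a scale on which 1.0 is 0.75 m), r (a list: a rotation vector rx, ry, rz in shares of 2 rad (1.0 is 2 rad)); a field left out counts as zero (the opening has to be given); each row is the pose to reach, as a shift and turn from the pose commanded when the call began, along the tool's axes at that moment; what a row does not reach only later rows make up. A row lasts 1/12 s, in which the tool goes at most 0.0417 m and 0.125 rad, less where a joint would pass 70% of its speed; a pose out of reach is approached as far as the arm can. The fingers move at their own pace and stop on an object; grip_force is the grip in N (left out, the last holds). Time passes only in rows, so rows that do not move let the fingers close. The tool returns the time, the measured TCP pose, the force, the opening and the grip force at its end. only (a regular expression) keeps the lines of the reply that match it, lines (a string "A,B") keeps lines A to B, and quiet returns only ok. Shift and turn numbers lie between -1 and 1, and a call with a number outside is refused. Input that does not fit is refused with a message, and nothing moves.
- ctrl.get_obs(): the state, without advancing time (a new reading comes with each control period).
- ctrl.get_image(name): name is "scene" or "top"; returns the picture (400x640x3 uint8, red, green, blue); there is no depth.
- ctrl.camera_params(name): a dict with "fx", "fy", "cx", "cy" (pixels), "k1" (the pictures are not rectified: a ray, as slopes to the right and down, at radius r is drawn at 1 + k1 r^2 times it, then the intrinsics apply), "T" (4x4, takes a point from camera to world coordinates). Camera axes: x right, y down, z forward; pixel columns grow to the right and rows downward; lengths in m; the calibration is good to about 2 mm. A picture is of the moment at which its call begins. camera_params takes no time and is no camera call.
- ctrl.finish_job(): hands the job in; it is judged then, once.
The state is a dict: "t": time; "q": joint angles; "dq": joint speeds; "effort": joint torques, N m; "tool_pos": TCP position; "tool_rot": TCP orientation; "contact_force": force on the tool from outside, world axes, zero at the start; "wrist_torque": the same for the moment, N m; "opening": finger opening in m; "grip_force": force on a finger pad.
Only numpy, scipy, OpenCV 4.12 (cv2) and the standard library are available. Lean on these libraries where they do the work, as an engineer would, in place of code of your own. Each camera call takes 0.05 s, during which the arm holds its last target. There are 200 camera calls.

## Working session

There is one attempt and no reset: what is moved stays moved. The work goes in short steps, Python scripts to look and compute and a tool call to move; the robot and the scene stay as the last step left them, time stands still between calls to the robot, and variables do not carry over. Pictures are saved under pics/ and viewed, at most 16 in all, crops included, and the job is handed in when it is done.

```bash
ls; mkdir -p pics
```

Run:
```python
from station import ctrl
import cv2
for n in("scene","top"):
    im=ctrl.get_image(n); cv2.imwrite(f"pics/{n}0.png",im[:,:,::-1])
    p=ctrl.camera_params(n); print(n,{k:(v if k!="T" else v.round(3).tolist()) for k,v in p.items()})
o=ctrl.get_obs(); print(o["t"],o["tool_pos"],o["tool_rot"],ctrl.tcp_to_grasp)
```

```text
pics
station.py
scene {'fx': 507.80424025455005, 'fy': 507.80424025455005, 'cx': 318.4069995538446, 'cy': 196.5173714400376, 'k1': -0.03161341679661322, 'T': [[-0.606, -0.531, 0.593, -0.133], [-0.796, 0.419, -0.438, 0.527], [-0.016, -0.737, -0.676, 0.845], [0.0, 0.0, 0.0, 1.0]]}
top {'fx': 383.74495112276196, 'fy': 383.74495112276196, 'cx': 321.96872735536283, 'cy': 198.43340742092957, 'k1': -0.0715115064760314, 'T': [[-0.027, -0.999, 0.021, 0.515], [-1.0, 0.027, -0.007, 0.03], [0.006, -0.022, -1.0, 0.93], [0.0, 0.0, 0.0, 1.0]]}
0.1 [ 0.14897598 -0.60640694  0.23019037] [-3.11701428e+00 -3.77086699e-01 -1.30558793e-05] 0.0187
```

View pics/top0.png

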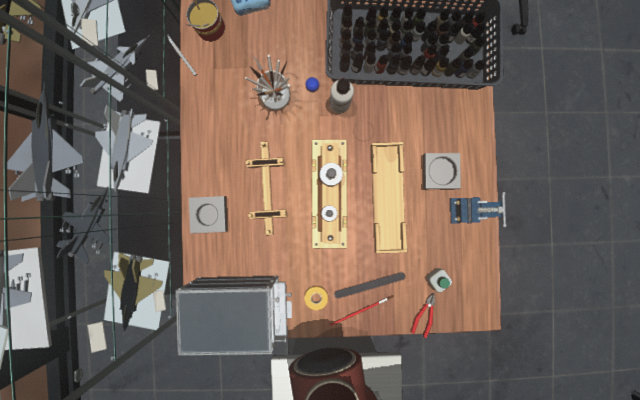

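View pics/scene0.png

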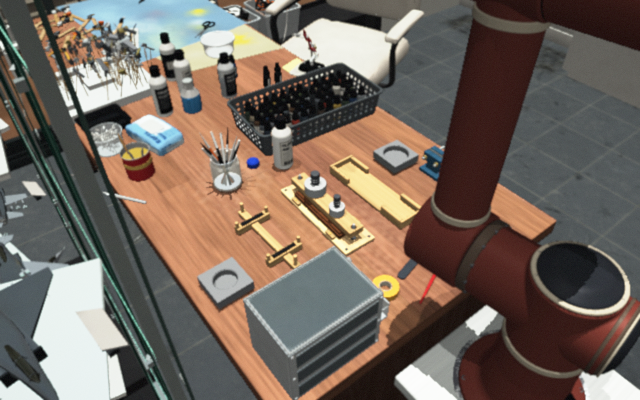

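The top view shows everything: small pocket near (208,214), large pocket (442,171), press (330,193), tray (389,197), stand (267,188). I'll zoom in for finer pixels.

Create h.py:
```python
from station import ctrl
import numpy as np, cv2
from scipy.spatial.transform import Rotation as R
def px2w(n,uv,z):
    p=ctrl.camera_params(n); T=np.array(p["T"]); K=np.array([[p["fx"],0,p["cx"]],[0,p["fy"],p["cy"]],[0,0,1.]])
    s=cv2.undistortPoints(np.array([[uv]],float),K,np.array([p["k1"],0,0,0.]))[0,0]
    d=T[:3,:3]@[s[0],s[1],1]; c=T[:3,3]; return (c+d*(z-c[2])/d[2])
def w2px(n,P):
    p=ctrl.camera_params(n); T=np.linalg.inv(np.array(p["T"])); c=T[:3,:3]@P+T[:3,3]
    s=c[:2]/c[2]; s=s*(1+p["k1"]*(s@s)); return np.array([p["fx"]*s[0]+p["cx"],p["fy"]*s[1]+p["cy"]])
def shift(target,yaw=None):
    "target TCP world; yaw = world direction angle of the tool y axis; prints tool-frame shift and rz"
    o=ctrl.get_obs(); M=R.from_rotvec(o["tool_rot"]).as_matrix()
    d=M.T@(np.array(target)-o["tool_pos"]); r=None
    if yaw is not None:
        y=np.array([np.cos(yaw),np.sin(yaw),0]); z=np.array([0,0,-1.]); 
        c=[]
        for s in(1,-1):
            G=np.column_stack([np.cross(s*y,z),s*y,z]); c.append(R.from_matrix(M.T@G).as_rotvec())
        r=min(c,key=np.linalg.norm).round(4)
    print("shift",d.round(4),"rot",r,"q",o["q"].round(2),"t",o["t"],"open",o["opening"])
def crop(n,name,x0,y0,x1,y1,s):
    im=ctrl.get_image(n); c=cv2.resize(im[y0:y1,x0:x1],None,fx=s,fy=s,interpolation=cv2.INTER_CUBIC)
    cv2.imwrite(f"pics/{name}.png",c[:,:,::-1])
```

Run:
```python
import cv2
im=cv2.imread("pics/top0.png")
cv2.imwrite("pics/a.png",cv2.resize(im[130:260,295:470],None,fx=4.5,fy=4.5,interpolation=cv2.INTER_CUBIC))
cv2.imwrite("pics/b.png",cv2.resize(im[130:260,180:355],None,fx=4.5,fy=4.5,interpolation=cv2.INTER_CUBIC))
```

```text
(no output)
```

View pics/a.png

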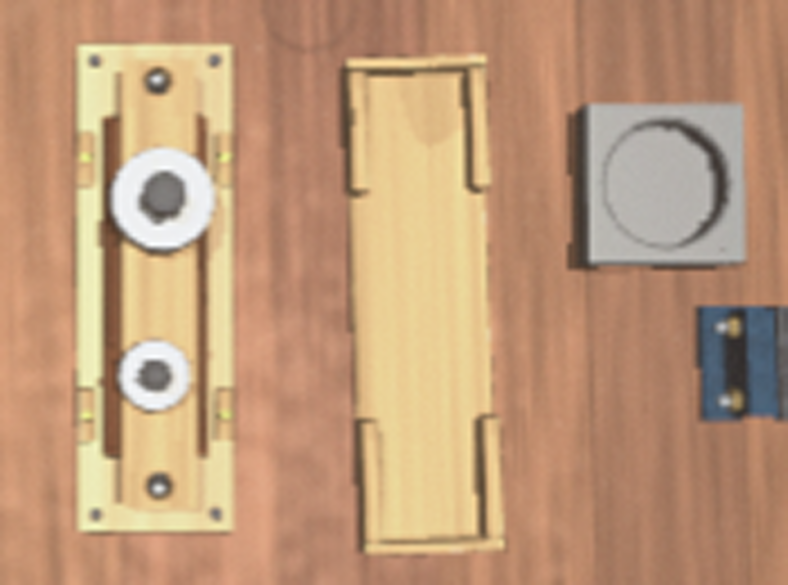

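View pics/b.png

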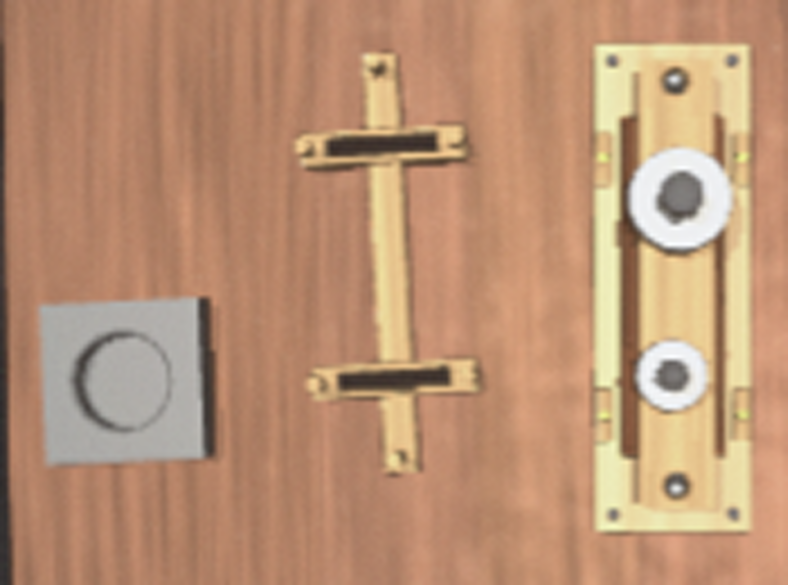

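Run:
```python
from h import *
f=lambda o,x,y,z:px2w("top",(o+(x+.5)/4.5-.5,130+(y+.5)/4.5-.5),z)[:2]
A=lambda x,y,z:f(295,x,y,z); B=lambda x,y,z:f(180,x,y,z)
def rep(n,pts):
    P=np.array(pts); print(n,"mean",P.mean(0).round(4),"dists",[round(float(np.linalg.norm(P[i]-P[i-1])),4) for i in range(len(P))],P.round(4).tolist())
rep("large post/body",[A(163,195,.101),A(162,199,.071)])
rep("small post/body",[A(155,375,.097),A(154,376,.067)])
rep("pins",[A(158,81,.056),A(158,487,.056)])
rep("press",[A(78,45,.012),A(233,45,.012),A(235,531,.012),A(78,531,.012)])
rep("Lp",[A(587,104,.028),A(742,103,.028),A(746,263,.028),A(589,267,.028)])
rep("Sp",[B(39,305,.028),B(196,297,.028),B(206,457,.028),B(47,465,.028)])
rep("tray",[A(345,62,.024),A(486,57,.024),A(503,545,.024),A(364,549,.024)])
rep("tray inner",[A(365,70,.024),A(468,67,.024),A(482,540,.024),A(379,541,.024)])
rep("stand ends",[B(377,68,.038),B(402,457,.038)])
rep("stand sides",[B(306,148,.034),B(458,134,.034),B(472,371,.034),B(318,383,.034)])
```

```text
large post/body mean [0.5881 0.0033] dists [0.0008, 0.0008] [[0.5878, 0.0035], [0.5884, 0.0031]]
small post/body mean [0.5009 0.0095] dists [0.001, 0.001] [[0.5014, 0.0096], [0.5004, 0.0094]]
pins mean [0.547  0.0058] dists [0.2059, 0.2059] [[0.6499, 0.003], [0.444, 0.0086]]
press mean [0.5466 0.0057] dists [0.2589, 0.0829, 0.2591, 0.0834] [[0.6771, 0.0438], [0.675, -0.039], [0.4159, -0.0327], [0.4183, 0.0506]]
Lp mean [ 0.5934 -0.265 ] dists [0.0861, 0.0834, 0.085, 0.0843] [[0.6367, -0.2241], [0.6355, -0.3075], [0.5506, -0.3064], [0.5506, -0.2221]]
Sp mean [0.5046 0.2966] dists [0.0842, 0.0835, 0.0839, 0.0844] [[0.5457, 0.3398], [0.5476, 0.2564], [0.4638, 0.253], [0.4615, 0.3374]]
tray mean [ 0.5343 -0.1354] dists [0.2567, 0.075, 0.2578, 0.0735] [[0.6625, -0.0971], [0.6634, -0.1721], [0.4056, -0.173], [0.4058, -0.0994]]
tray inner mean [ 0.5337 -0.1348] dists [0.2482, 0.0548, 0.2497, 0.0545] [[0.658, -0.1075], [0.6583, -0.1623], [0.4086, -0.1619], [0.4098, -0.1075]]
stand ends mean [0.5627 0.153 ] dists [0.202, 0.202] [[0.6637, 0.1571], [0.4618, 0.1489]]
stand sides mean [0.5646 0.154 ] dists [0.1225, 0.0796, 0.1235, 0.0803] [[0.6235, 0.1957], [0.6286, 0.1162], [0.5052, 0.1119], [0.501, 0.1921]]
```

Run:
```python
from h import *
shift([.5881,.0033,.16],-np.pi/2)
```

```text
shift [ 0.5718 -0.4873  0.0712] rot [-0.0019 -0.      0.2408] q [-1.45  0.05  1.61  0.    1.48 -0.12] t 0.1 open 0.08500014172468598
```

The rows are not in the units I measure in: shifts go in shares of 0.75 m and turns go in shares of 2 rad. I convert before sending: 0.5718 m / 0.75 = 0.7624, -0.4873 m / 0.75 = -0.6497, 0.2408 rad / 2 = 0.1204.

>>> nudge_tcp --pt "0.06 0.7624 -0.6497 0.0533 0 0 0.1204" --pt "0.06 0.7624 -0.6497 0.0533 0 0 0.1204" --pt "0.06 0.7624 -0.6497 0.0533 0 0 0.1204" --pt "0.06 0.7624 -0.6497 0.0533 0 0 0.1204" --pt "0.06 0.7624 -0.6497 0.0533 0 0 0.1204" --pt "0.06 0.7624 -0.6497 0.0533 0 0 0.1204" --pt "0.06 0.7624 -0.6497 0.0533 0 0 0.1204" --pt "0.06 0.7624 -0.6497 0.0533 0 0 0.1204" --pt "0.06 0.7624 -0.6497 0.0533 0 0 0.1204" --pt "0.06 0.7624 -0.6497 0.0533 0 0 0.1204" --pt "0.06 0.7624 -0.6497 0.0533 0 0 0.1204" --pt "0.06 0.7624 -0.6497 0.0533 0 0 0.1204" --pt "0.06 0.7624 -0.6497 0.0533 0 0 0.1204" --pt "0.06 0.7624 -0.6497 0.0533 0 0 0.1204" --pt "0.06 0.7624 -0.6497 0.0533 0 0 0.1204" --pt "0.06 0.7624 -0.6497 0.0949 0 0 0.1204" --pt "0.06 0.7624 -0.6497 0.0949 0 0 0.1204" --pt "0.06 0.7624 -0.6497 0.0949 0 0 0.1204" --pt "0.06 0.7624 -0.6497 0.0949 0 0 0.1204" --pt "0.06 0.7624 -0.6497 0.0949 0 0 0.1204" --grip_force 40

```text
refused: steps[0]: [0.06, 0.7624, -0.6497, 0.0533, 0, 0, 0.1204] is not of type 'object' (schema: type "object"). Nothing was moved.
```

Nothing moved. I misread the format; it is a list of objects, one for each row. Resending.

>>> nudge_tcp --steps '[{"jaw": 0.06, "pos": [0.7624, -0.6497, 0.0533], "r": [0, 0, 0.1204]}, {"jaw": 0.06, "pos": [0.7624, -0.6497, 0.0533], "r": [0, 0, 0.1204]}, {"jaw": 0.06, "pos": [0.7624, -0.6497, 0.0533], "r": [0, 0, 0.1204]}, {"jaw": 0.06, "pos": [0.7624, -0.6497, 0.0533], "r": [0, 0, 0.1204]}, {"jaw": 0.06, "pos": [0.7624, -0.6497, 0.0533], "r": [0, 0, 0.1204]}, {"jaw": 0.06, "pos": [0.7624, -0.6497, 0.0533], "r": [0, 0, 0.1204]}, {"jaw": 0.06, "pos": [0.7624, -0.6497, 0.0533], "r": [0, 0, 0.1204]}, {"jaw": 0.06, "pos": [0.7624, -0.6497, 0.0533], "r": [0, 0, 0.1204]}, {"jaw": 0.06, "pos": [0.7624, -0.6497, 0.0533], "r": [0, 0, 0.1204]}, {"jaw": 0.06, "pos": [0.7624, -0.6497, 0.0533], "r": [0, 0, 0.1204]}, {"jaw": 0.06, "pos": [0.7624, -0.6497, 0.0533], "r": [0, 0, 0.1204]}, {"jaw": 0.06, "pos": [0.7624, -0.6497, 0.0533], "r": [0, 0, 0.1204]}, {"jaw": 0.06, "pos": [0.7624, -0.6497, 0.0533], "r": [0, 0, 0.1204]}, {"jaw": 0.06, "pos": [0.7624, -0.6497, 0.0533], "r": [0, 0, 0.1204]}, {"jaw": 0.06, "pos": [0.7624, -0.6497, 0.0533], "r": [0, 0, 0.1204]}, {"jaw": 0.06, "pos": [0.7624, -0.6497, 0.0949], "r": [0, 0, 0.1204]}, {"jaw": 0.06, "pos": [0.7624, -0.6497, 0.0949], "r": [0, 0, 0.1204]}, {"jaw": 0.06, "pos": [0.7624, -0.6497, 0.0949], "r": [0, 0, 0.1204]}, {"jaw": 0.06, "pos": [0.7624, -0.6497, 0.0949], "r": [0, 0, 0.1204]}, {"jaw": 0.06, "pos": [0.7624, -0.6497, 0.0949], "r": [0, 0, 0.1204]}]' --grip_force 40

```text
t: 1.77
tool_pos: [0.5878, 0.0049, 0.1579]
tool_rot: [-3.141, -0.006, 0.006]
contact_force: [-0.3, 0.3, -0.8]
opening: 0.0597
grip_force: 0.0
```

```bash
python3 -c "
from h import *
shift([.5881,.0033,.16],-np.pi/2)"
```

```text
shift [ 0.0003  0.0016 -0.0021] rot [-0.0006  0.0037  0.0038] q [-0.12  0.02  1.77  0.    1.35  1.45] t 1.7667 open 0.059711642844959854
```

To row units: 0.05 m / 0.75 = 0.0667, 0.03 m / 0.75 = 0.04.

>>> nudge_tcp --steps '[{"jaw": 0.06, "pos": [0, 0, 0.04]}, {"jaw": 0.06, "pos": [0, 0, 0.0667]}, {"jaw": 0.06, "pos": [0, 0, 0.0667]}, {"jaw": 0.06, "pos": [0, 0, 0.0667]}]'

```text
t: 2.1
tool_pos: [0.5867, 0.0017, 0.1093]
tool_rot: [-3.142, 0.002, 0.004]
contact_force: [-0.0, -0.7, 0.6]
opening: 0.0601
grip_force: 0.0
```

```bash
python3 -c "
from h import *
shift([.5881,.0033,.074],-np.pi/2)
crop('top','c',295,130,470,260,4.5)"
```

```text
shift [ 0.0015 -0.0016  0.0352] rot [-0.      0.0028 -0.0013] q [-0.12  0.07  1.81 -0.    1.27  1.45] t 2.1 open 0.06009354052579766
```

Run:
```python
from h import *
crop("scene","d",220,130,420,280,4)
```

```text
(no output)
```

View pics/d.png

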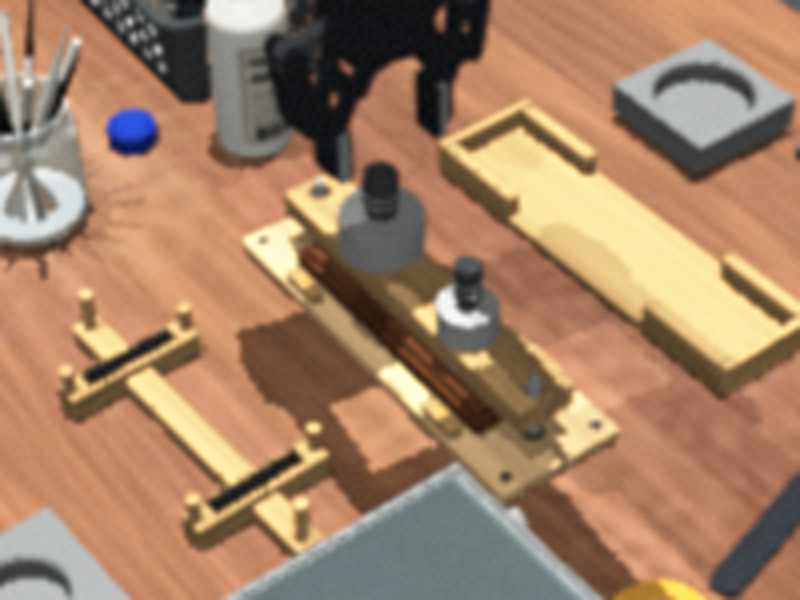

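The view shows the open fingertips (340,170) and (435,130) straddling the large weight's post at (382,190). Descending.

To row units: 0.035 m / 0.75 = 0.0467, 0.02 m / 0.75 = 0.0267.

>>> nudge_tcp --steps '[{"jaw": 0.06, "pos": [0.0013, -0.0013, 0.0267]}, {"jaw": 0.06, "pos": [0.0013, -0.0013, 0.0467]}, {"jaw": 0.06, "pos": [0.0013, -0.0013, 0.0467]}, {"jaw": 0.06, "pos": [0.0013, -0.0013, 0.0467]}, {"jaw": 0.0, "pos": [0.0013, -0.0013, 0.0467]}, {"jaw": 0.0, "pos": [0.0013, -0.0013, 0.0467]}, {"jaw": 0.0, "pos": [0.0013, -0.0013, 0.0467]}, {"jaw": 0.0, "pos": [0.0013, -0.0013, 0.0467]}, {"jaw": 0.0, "pos": [0.0013, -0.0013, 0.0467]}, {"jaw": 0.0, "pos": [0.0013, -0.0013, 0.0467]}]' --grip_force 60

```text
t: 3.03
tool_pos: [0.5903, 0.0033, 0.077]
tool_rot: [3.141, 0.0, 0.004]
contact_force: [-1.8, -0.9, 6.2]
opening: 0.0198
grip_force: 59.0
```

To row units: -0.1 m / 0.75 = -0.1333, -0.08 m / 0.75 = -0.1067.

>>> nudge_tcp --steps '[{"jaw": 0, "pos": [0.0013, 0, -0.0267]}, {"jaw": 0, "pos": [0.0013, 0, -0.0667]}, {"jaw": 0, "pos": [0.0013, 0, -0.1067]}, {"jaw": 0, "pos": [0.0013, 0, -0.1333]}, {"jaw": 0, "pos": [0.0013, 0, -0.1333]}, {"jaw": 0, "pos": [0.0013, 0, -0.1333]}]'

```text
t: 3.53
tool_pos: [0.5901, 0.0038, 0.1749]
tool_rot: [-3.142, -0.0, -0.001]
contact_force: [-1.0, -0.2, -6.4]
opening: 0.0198
grip_force: 59.6
```

```bash
python3 -c "
from h import *
crop('scene','e',220,80,420,230,4)
shift([.5934,-.265,.15],-np.pi/2)"
```

```text
shift [0.0046 0.2689 0.0227] rot [-0.0005  0.0032  0.    ] q [-0.12  0.01  1.75  0.    1.38  1.45] t 3.5833 open 0.02002229060936978
```

View pics/e.png

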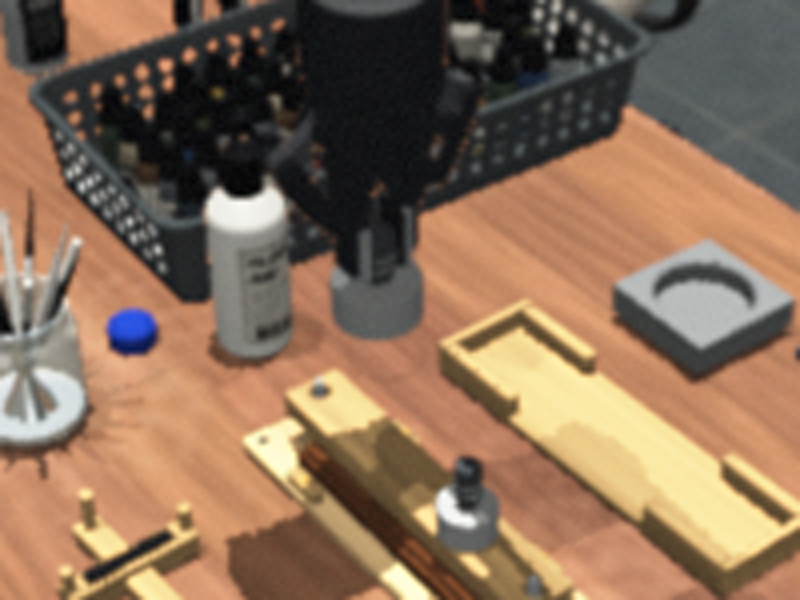

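To row units: 0.269 m / 0.75 = 0.3587, 0.24 m / 0.75 = 0.32.

>>> nudge_tcp --steps '[{"jaw": 0, "pos": [0.0067, 0.0533, 0]}, {"jaw": 0, "pos": [0.0067, 0.1067, 0]}, {"jaw": 0, "pos": [0.0067, 0.16, 0]}, {"jaw": 0, "pos": [0.0067, 0.2133, 0]}, {"jaw": 0, "pos": [0.0067, 0.2667, 0]}, {"jaw": 0, "pos": [0.0067, 0.32, 0]}, {"jaw": 0, "pos": [0.0067, 0.3587, 0.0267]}, {"jaw": 0, "pos": [0.0067, 0.3587, 0.0667]}, {"jaw": 0, "pos": [0.0067, 0.3587, 0.0933]}, {"jaw": 0, "pos": [0.0067, 0.3587, 0.1067]}, {"jaw": 0, "pos": [0.0067, 0.3587, 0.1067]}, {"jaw": 0, "pos": [0.0067, 0.3587, 0.1067]}]'

```text
t: 4.58
tool_pos: [0.594, -0.2643, 0.0928]
tool_rot: [-3.14, -0.001, 0.005]
contact_force: [0.2, 0.1, -5.1]
opening: 0.0199
grip_force: 60.3
```

```bash
python3 -c "
from h import *
crop('top','f',295,130,470,260,4.5)
shift([.5955,-.265,.044],-np.pi/2)"
```

```text
shift [0.0002 0.0001 0.0511] rot [-0.0001  0.0001  0.0007] q [-0.53  0.23  1.66  0.    1.26  1.04] t 4.6333 open 0.019847763911736746
```

View pics/f.png

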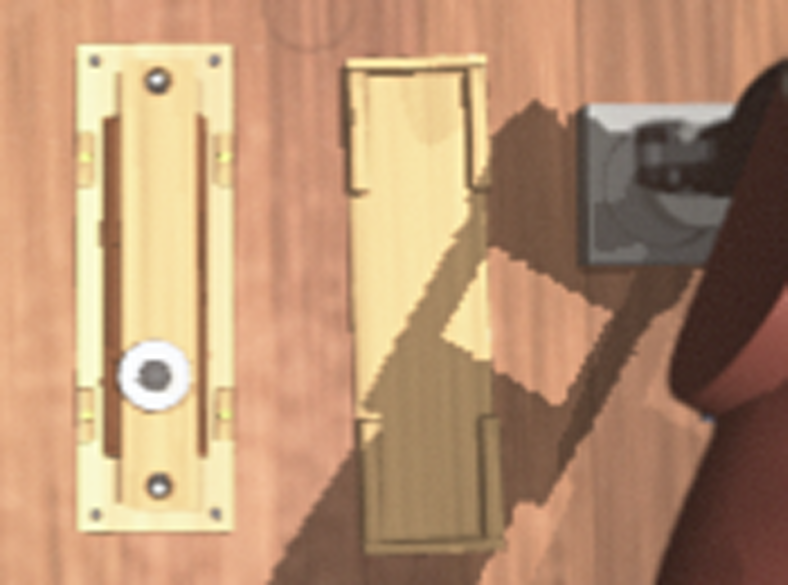

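The arm hides the weight here; the press, caul and small weight are undisturbed (small post at (155,375)). Lowering gently and watching the force.

To row units: 0.049 m / 0.75 = 0.0653, 0.046 m / 0.75 = 0.0613.

>>> nudge_tcp --steps '[{"jaw": 0, "pos": [0, 0, 0.0267]}, {"jaw": 0, "pos": [0, 0, 0.0467]}, {"jaw": 0, "pos": [0, 0, 0.0573]}, {"jaw": 0, "pos": [0, 0, 0.0573]}, {"jaw": 0, "pos": [0, 0, 0.0613]}, {"jaw": 0, "pos": [0, 0, 0.0613]}, {"jaw": 0, "pos": [0, 0, 0.0653]}, {"jaw": 0, "pos": [0, 0, 0.0653]}, {"jaw": 0, "pos": [0, 0, 0.0653]}]'

```text
t: 5.38
tool_pos: [0.5953, -0.2655, 0.0465]
tool_rot: [3.141, -0.0, 0.001]
contact_force: [0.2, -0.2, -5.1]
opening: 0.0197
grip_force: 60.3
```

To row units: 0.003 m / 0.75 = 0.004, 0.002 m / 0.75 = 0.0027.

>>> nudge_tcp --steps '[{"jaw": 0, "pos": [0, 0, 0.0027]}, {"jaw": 0, "pos": [0, 0, 0.004]}, {"jaw": 0, "pos": [0, 0, 0.004]}]'

```text
t: 5.63
tool_pos: [0.5955, -0.2656, 0.044]
tool_rot: [3.141, -0.0, 0.001]
contact_force: [-1.6, 0.4, 0.5]
opening: 0.0197
grip_force: 60.8
```

To row units: -0.1 m / 0.75 = -0.1333, -0.06 m / 0.75 = -0.08.

>>> nudge_tcp --steps '[{"jaw": 0.06}, {"jaw": 0.06}, {"jaw": 0.06}, {"jaw": 0.06}, {"jaw": 0.06}, {"jaw": 0.06, "pos": [0, 0, -0.04]}, {"jaw": 0.06, "pos": [0, 0, -0.08]}, {"jaw": 0.06, "pos": [0, 0, -0.1333]}, {"jaw": 0.06, "pos": [0, 0, -0.1333]}, {"jaw": 0.06, "pos": [0, 0, -0.1333]}]'

```text
t: 6.47
tool_pos: [0.5974, -0.2666, 0.1477]
tool_rot: [3.137, 0.0, 0.011]
contact_force: [0.4, 0.2, -1.5]
opening: 0.0595
grip_force: 0.0
```

```bash
python3 -c "
from h import *
shift([.5012,.0095,.13],-np.pi/2)"
```

```text
shift [-0.0963 -0.2762  0.0159] rot [ 0.0041 -0.0069  0.0001] q [-0.53  0.18  1.62  0.    1.34  1.04] t 6.4667 open 0.05952931410399709
```

To row units: -0.275 m / 0.75 = -0.3667, -0.0945 m / 0.75 = -0.126.

>>> nudge_tcp --steps '[{"jaw": 0.06, "pos": [-0.0173, -0.052, 0]}, {"jaw": 0.06, "pos": [-0.0347, -0.104, 0]}, {"jaw": 0.06, "pos": [-0.0533, -0.156, 0]}, {"jaw": 0.06, "pos": [-0.0707, -0.208, 0]}, {"jaw": 0.06, "pos": [-0.088, -0.26, 0]}, {"jaw": 0.06, "pos": [-0.1067, -0.312, 0]}, {"jaw": 0.06, "pos": [-0.126, -0.3667, 0.0187]}, {"jaw": 0.06, "pos": [-0.126, -0.3667, 0.0187]}, {"jaw": 0.06, "pos": [-0.126, -0.3667, 0.0187]}, {"jaw": 0.06, "pos": [-0.126, -0.3667, 0.04]}, {"jaw": 0.06, "pos": [-0.126, -0.3667, 0.04]}, {"jaw": 0.06, "pos": [-0.126, -0.3667, 0.04]}, {"jaw": 0.06, "pos": [-0.126, -0.3667, 0.04]}]'

```text
t: 7.55
tool_pos: [0.501, 0.0086, 0.1132]
tool_rot: [3.141, -0.002, -0.001]
contact_force: [0.5, 0.1, -0.1]
opening: 0.0598
grip_force: 0.0
```

```bash
python3 -c "
from h import *
crop('top','g',295,130,470,260,4.5)
shift([.5012,.0095,.070],-np.pi/2)"
```

```text
shift [-0.0001 -0.0008  0.0436] rot [ 0.0002 -0.0006 -0.0014] q [-0.13 -0.14  2.01 -0.    1.28  1.44] t 7.6 open 0.059794267522802085
```

View pics/g.png

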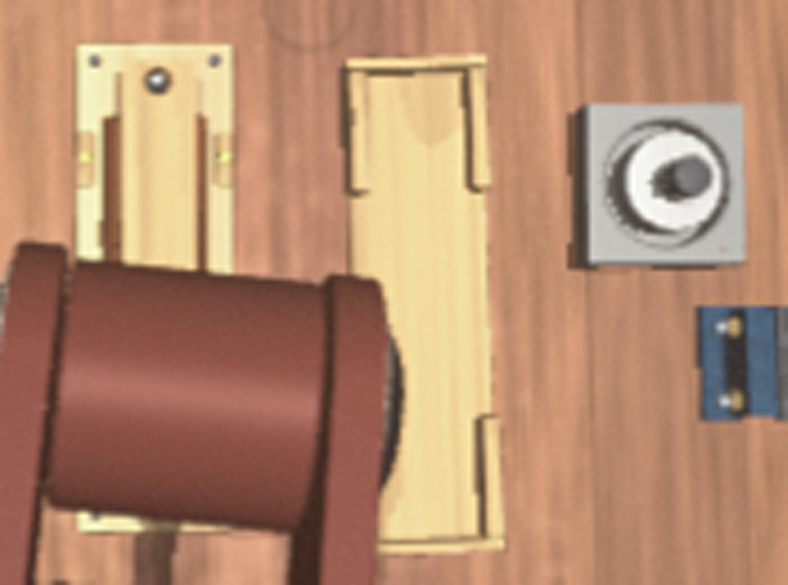

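Large weight sits in its pocket: body centre (674,181) vs. rim centre (665,184), i.e. ~1–2 mm after parallax. Now the small weight.

To row units: 0.042 m / 0.75 = 0.056, 0.035 m / 0.75 = 0.0467.

>>> nudge_tcp --steps '[{"jaw": 0.06, "pos": [0, -0.0013, 0.0267]}, {"jaw": 0.06, "pos": [0, -0.0013, 0.0467]}, {"jaw": 0.06, "pos": [0, -0.0013, 0.056]}, {"jaw": 0.06, "pos": [0, -0.0013, 0.056]}, {"jaw": 0.0, "pos": [0, -0.0013, 0.056]}, {"jaw": 0.0, "pos": [0, -0.0013, 0.056]}, {"jaw": 0.0, "pos": [0, -0.0013, 0.056]}, {"jaw": 0.0, "pos": [0, -0.0013, 0.056]}, {"jaw": 0.0, "pos": [0, -0.0013, 0.056]}, {"jaw": 0.0, "pos": [0, -0.0013, 0.056]}, {"jaw": 0.0, "pos": [0, -0.0013, 0.056]}]' --grip_force 60

```text
t: 8.52
tool_pos: [0.5016, 0.0104, 0.0724]
tool_rot: [3.141, 0.0, 0.003]
contact_force: [-0.6, -0.8, 5.6]
opening: 0.0137
grip_force: 58.8
```

>>> nudge_tcp --steps '[{"jaw": 0, "pos": [0, 0, -0.0267]}, {"jaw": 0, "pos": [0, 0, -0.0667]}, {"jaw": 0, "pos": [0, 0, -0.1067]}, {"jaw": 0, "pos": [0, 0, -0.1067]}, {"jaw": 0, "pos": [0, 0, -0.1067]}]'

```text
t: 8.93
tool_pos: [0.5016, 0.0107, 0.1527]
tool_rot: [3.141, 0.0, 0.005]
contact_force: [-0.2, 0.2, -2.7]
opening: 0.0134
grip_force: 58.9
```

```bash
python3 -c "
from h import *
shift([.505,.2966,.13],-np.pi/2)"
```

```text
shift [ 0.0033 -0.2859  0.0226] rot [ 0.0002 -0.0035  0.0001] q [-0.13 -0.19  1.98  0.    1.35  1.44] t 8.9333 open 0.013416643428441061
```

To row units: -0.286 m / 0.75 = -0.3813, -0.24 m / 0.75 = -0.32.

>>> nudge_tcp --steps '[{"jaw": 0, "pos": [0.004, -0.0533, 0]}, {"jaw": 0, "pos": [0.004, -0.1067, 0]}, {"jaw": 0, "pos": [0.004, -0.16, 0]}, {"jaw": 0, "pos": [0.004, -0.2133, 0]}, {"jaw": 0, "pos": [0.004, -0.2667, 0]}, {"jaw": 0, "pos": [0.004, -0.32, 0]}, {"jaw": 0, "pos": [0.004, -0.3813, 0]}, {"jaw": 0, "pos": [0.004, -0.3813, 0.0267]}, {"jaw": 0, "pos": [0.004, -0.3813, 0.0667]}, {"jaw": 0, "pos": [0.004, -0.3813, 0.0933]}, {"jaw": 0, "pos": [0.004, -0.3813, 0.0933]}, {"jaw": 0, "pos": [0.004, -0.3813, 0.0933]}]'

```text
t: 9.93
tool_pos: [0.501, 0.2957, 0.0774]
tool_rot: [3.139, 0.0, -0.011]
contact_force: [-0.2, 0.8, -1.6]
opening: 0.0136
grip_force: 59.3
```

```bash
python3 -c "
from h import *
crop('scene','i',180,200,380,350,4)
shift([.505,.2966,.0394],-np.pi/2)"
```

```text
shift [ 0.0023 -0.0004  0.0405] rot [ 0.001   0.0025 -0.0001] q [0.4  0.1  1.83 0.   1.22 1.98] t 9.9833 open 0.01409390310350437
```

View pics/i.png

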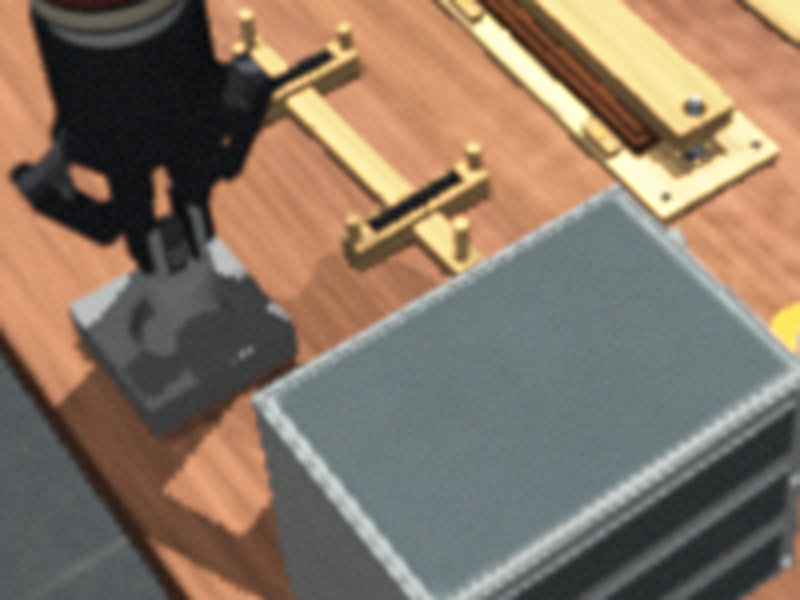

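The small weight hangs over its block (pocket around (175,315)) and the cabinet is clear. Lowering.

To row units: 0.039 m / 0.75 = 0.052, 0.037 m / 0.75 = 0.0493.

>>> nudge_tcp --steps '[{"jaw": 0, "pos": [0, 0, 0.0267]}, {"jaw": 0, "pos": [0, 0, 0.0427]}, {"jaw": 0, "pos": [0, 0, 0.0467]}, {"jaw": 0, "pos": [0, 0, 0.0493]}, {"jaw": 0, "pos": [0, 0, 0.052]}, {"jaw": 0, "pos": [0, 0, 0.052]}, {"jaw": 0, "pos": [0, 0, 0.052]}]'

```text
t: 10.57
tool_pos: [0.5042, 0.2969, 0.0429]
tool_rot: [-3.141, 0.0, -0.002]
contact_force: [-0.5, -0.7, -2.1]
opening: 0.0139
grip_force: 59.3
```

To row units: 0.004 m / 0.75 = 0.0053, 0.003 m / 0.75 = 0.004.

>>> nudge_tcp --steps '[{"jaw": 0, "pos": [0, 0, 0.0027]}, {"jaw": 0, "pos": [0, 0, 0.004]}, {"jaw": 0, "pos": [0, 0, 0.0053]}, {"jaw": 0, "pos": [0, 0, 0.0053]}]'

```text
t: 10.9
tool_pos: [0.5042, 0.2968, 0.0394]
tool_rot: [-3.142, -0.0, -0.001]
contact_force: [-2.8, -2.3, 4.7]
opening: 0.014
grip_force: 60.0
```

To row units: -0.1 m / 0.75 = -0.1333, -0.06 m / 0.75 = -0.08.

>>> nudge_tcp --steps '[{"jaw": 0.06}, {"jaw": 0.06}, {"jaw": 0.06}, {"jaw": 0.06}, {"jaw": 0.06}, {"jaw": 0.07, "pos": [0, 0, -0.04]}, {"jaw": 0.07, "pos": [0, 0, -0.08]}, {"jaw": 0.07, "pos": [0, 0, -0.1333]}, {"jaw": 0.07, "pos": [0, 0, -0.1333]}, {"jaw": 0.07, "pos": [0, 0, -0.1333]}]'

```text
t: 11.73
tool_pos: [0.5059, 0.2976, 0.142]
tool_rot: [-3.139, 0.0, -0.01]
contact_force: [1.4, -0.7, -0.8]
opening: 0.0698
grip_force: 0.0
```

```bash
python3 -c "
from h import *
shift([.547,.0058,.1],-np.pi/2-.027)"
```

```text
shift [0.0409 0.292  0.0414] rot [-0.003  -0.0066  0.027 ] q [0.41 0.03 1.79 0.   1.32 1.98] t 11.7333 open 0.06983007836202666
```

To row units: 0.291 m / 0.75 = 0.388, 0.24 m / 0.75 = 0.32, 0.027 rad / 2 = 0.0135.

>>> nudge_tcp --steps '[{"jaw": 0.07, "pos": [0.008, 0.0533, 0]}, {"jaw": 0.07, "pos": [0.016, 0.1067, 0]}, {"jaw": 0.07, "pos": [0.024, 0.16, 0]}, {"jaw": 0.07, "pos": [0.032, 0.2133, 0]}, {"jaw": 0.07, "pos": [0.04, 0.2667, 0]}, {"jaw": 0.07, "pos": [0.048, 0.32, 0], "r": [0, 0, 0.005]}, {"jaw": 0.07, "pos": [0.056, 0.388, 0], "r": [0, 0, 0.0135]}, {"jaw": 0.07, "pos": [0.056, 0.388, 0.0267], "r": [0, 0, 0.0135]}, {"jaw": 0.07, "pos": [0.056, 0.388, 0.0533], "r": [0, 0, 0.0135]}, {"jaw": 0.07, "pos": [0.056, 0.388, 0.08], "r": [0, 0, 0.0135]}, {"jaw": 0.07, "pos": [0.056, 0.388, 0.08], "r": [0, 0, 0.0135]}, {"jaw": 0.07, "pos": [0.056, 0.388, 0.08], "r": [0, 0, 0.0135]}]'

```text
t: 12.73
tool_pos: [0.5435, 0.0058, 0.0755]
tool_rot: [-3.141, 0.043, 0.009]
contact_force: [0.6, 0.5, 0.5]
opening: 0.0701
grip_force: 0.0
```

```bash
python3 -c "
from h import *
crop('top','j',180,130,355,260,4.5)
shift([.547,.0058,.030],-np.pi/2-.027)"
```

```text
shift [0.0021 0.     0.0474] rot [-0.0002  0.0019  0.0001] q [-0.13  0.01  1.92  0.    1.21  1.47] t 12.7833 open 0.07008801634676241
```

View pics/j.png

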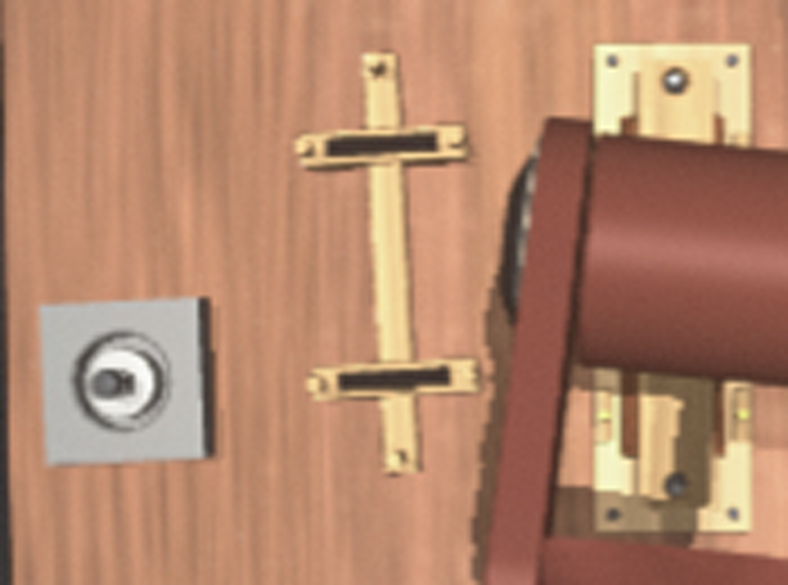

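Small weight centred in its pocket ((121,382) vs rim (122,381)). Now descend onto the caul.

To row units: 0.046 m / 0.75 = 0.0613, 0.035 m / 0.75 = 0.0467.

>>> nudge_tcp --steps '[{"jaw": 0.07, "pos": [0.0013, 0, 0.0267]}, {"jaw": 0.07, "pos": [0.0013, 0, 0.0467]}, {"jaw": 0.07, "pos": [0.0013, 0, 0.0613]}, {"jaw": 0.07, "pos": [0.0013, 0, 0.0613]}, {"jaw": 0.07, "pos": [0.0013, 0, 0.0613]}, {"jaw": 0.0, "pos": [0.0013, 0, 0.0613]}, {"jaw": 0.0, "pos": [0.0013, 0, 0.0613]}, {"jaw": 0.0, "pos": [0.0013, 0, 0.0613]}, {"jaw": 0.0, "pos": [0.0013, 0, 0.0613]}, {"jaw": 0.0, "pos": [0.0013, 0, 0.0613]}]' --grip_force 40

```text
t: 13.62
tool_pos: [0.5479, 0.0055, 0.0336]
tool_rot: [3.141, -0.042, 0.004]
contact_force: [-0.0, 0.7, 5.7]
opening: 0.0369
grip_force: 41.7
```

To row units: -0.08 m / 0.75 = -0.1067, -0.06 m / 0.75 = -0.08.

>>> nudge_tcp --steps '[{"jaw": 0, "pos": [0, 0, -0.02]}, {"jaw": 0, "pos": [0, 0, -0.04]}, {"jaw": 0, "pos": [0, 0, -0.06]}, {"jaw": 0, "pos": [0, 0, -0.08]}, {"jaw": 0, "pos": [0, 0, -0.1067]}, {"jaw": 0, "pos": [0, 0, -0.1067]}, {"jaw": 0, "pos": [0, 0, -0.1067]}]'

```text
t: 14.2
tool_pos: [0.5472, 0.0055, 0.1128]
tool_rot: [3.141, -0.042, 0.003]
contact_force: [-0.6, 0.1, -2.5]
opening: 0.0369
grip_force: 41.0
```

```bash
python3 -c "
from h import *
crop('scene','k',220,100,420,250,4)
shift([.535,-.135,.10],-np.pi/2)"
```

```text
shift [-0.0074  0.1409  0.0113] rot [-0.      0.0006 -0.0271] q [-0.13 -0.03  1.9  -0.    1.27  1.47] t 14.25 open 0.03672272698343735
```

View pics/k.png

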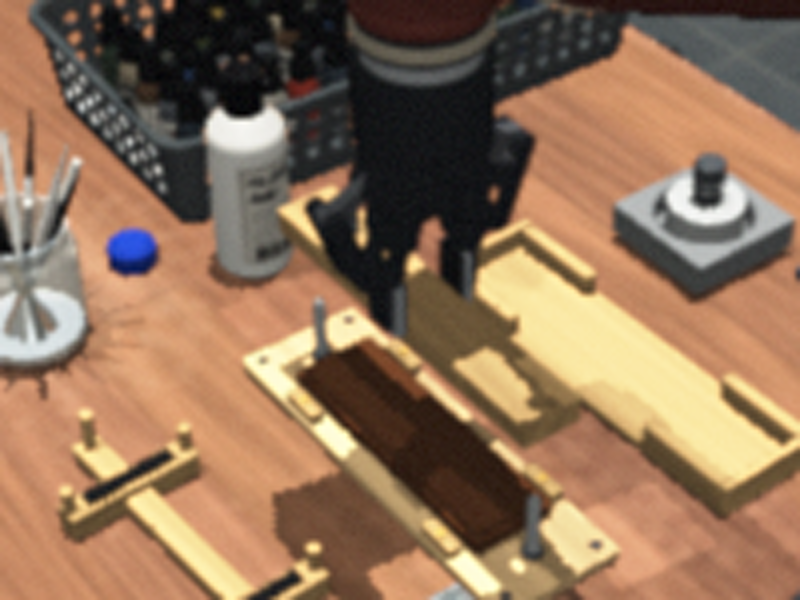

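Caul lifted level and clear of both pins; plinth stays on the bed. Moving over the tray.

To row units: 0.141 m / 0.75 = 0.188, 0.12 m / 0.75 = 0.16, -0.027 rad / 2 = -0.0135.

>>> nudge_tcp --steps '[{"jaw": 0, "pos": [-0.004, 0.0533, 0], "r": [0, 0, -0.005]}, {"jaw": 0, "pos": [-0.0067, 0.1067, 0], "r": [0, 0, -0.01]}, {"jaw": 0, "pos": [-0.01, 0.16, 0], "r": [0, 0, -0.0135]}, {"jaw": 0, "pos": [-0.01, 0.188, 0], "r": [0, 0, -0.0135]}, {"jaw": 0, "pos": [-0.01, 0.188, 0.04], "r": [0, 0, -0.0135]}, {"jaw": 0, "pos": [-0.01, 0.188, 0.08], "r": [0, 0, -0.0135]}, {"jaw": 0, "pos": [-0.01, 0.188, 0.08], "r": [0, 0, -0.0135]}, {"jaw": 0, "pos": [-0.01, 0.188, 0.08], "r": [0, 0, -0.0135]}]'

```text
t: 14.92
tool_pos: [0.5323, -0.134, 0.0484]
tool_rot: [-3.139, 0.0, 0.012]
contact_force: [1.4, 0.3, -0.7]
opening: 0.0368
grip_force: 41.0
```

```bash
python3 -c "
from h import *
crop('top','l',295,130,470,260,4.5)
shift([.535,-.135,.0146],-np.pi/2)"
```

```text
shift [0.0008 0.0005 0.0362] rot [-0.0012  0.003   0.0002] q [-0.38  0.06  1.92  0.    1.16  1.19] t 14.9667 open 0.0369699810309722
```

View pics/l.png

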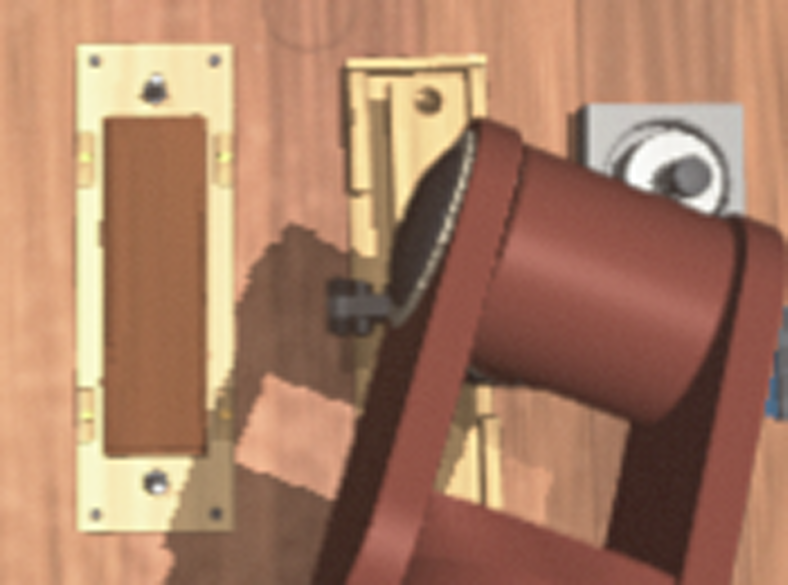

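Caul end lies inside the tray's walls with the hole at (428,100). Plinth's top board spans (104..206, 117..455). Lowering.

To row units: 0.036 m / 0.75 = 0.048, 0.033 m / 0.75 = 0.044.

>>> nudge_tcp --steps '[{"jaw": 0, "pos": [0.0013, 0, 0.02]}, {"jaw": 0, "pos": [0.0013, 0, 0.0333]}, {"jaw": 0, "pos": [0.0013, 0, 0.04]}, {"jaw": 0, "pos": [0.0013, 0, 0.044]}, {"jaw": 0, "pos": [0.0013, 0, 0.048]}, {"jaw": 0, "pos": [0.0013, 0, 0.048]}, {"jaw": 0, "pos": [0.0013, 0, 0.048]}]'

```text
t: 15.55
tool_pos: [0.5366, -0.1352, 0.0165]
tool_rot: [3.141, 0.0, 0.001]
contact_force: [0.4, -0.1, -0.7]
opening: 0.0368
grip_force: 41.1
```

Run:
```python
from h import *
A=lambda x,y,z:px2w("top",(295+(x+.5)/4.5-.5,130+(y+.5)/4.5-.5),z)[:2].round(4)
P=np.array([A(104,117,.027),A(206,117,.027),A(205,455,.027),A(104,455,.027)]);print(P.tolist(),P.mean(0)); print(A(428,100,.06))
```

```text
[[0.6361, 0.0309], [0.6347, -0.0226], [0.4577, -0.0171], [0.4591, 0.0356]] [0.5469 0.0067]
[ 0.6363 -0.1337]
```

>>> nudge_tcp --steps '[{"jaw": 0, "pos": [0, 0, 0.0013]}, {"jaw": 0, "pos": [0, 0, 0.0027]}, {"jaw": 0, "pos": [0, 0, 0.0027]}, {"jaw": 0.06, "pos": [0, 0, 0.0013]}, {"jaw": 0.06}, {"jaw": 0.06}, {"jaw": 0.06}, {"jaw": 0.06, "pos": [0, 0, -0.04]}, {"jaw": 0.08, "pos": [0, 0, -0.08]}, {"jaw": 0.08, "pos": [0, 0, -0.1067]}, {"jaw": 0.08, "pos": [0, 0, -0.1067]}, {"jaw": 0.08, "pos": [0, 0, -0.1067]}]'

```text
t: 16.55
tool_pos: [0.5375, -0.1356, 0.0978]
tool_rot: [3.14, 0.0, 0.005]
contact_force: [-0.4, -0.2, -0.1]
opening: 0.08
grip_force: 0.0
```

```bash
python3 -c "
from h import *
shift([.547,.0065,.08],-np.pi/2-.028)"
```

```text
shift [ 0.0095 -0.1421  0.0177] rot [ 0.0013 -0.0033  0.028 ] q [-0.38  0.    1.89 -0.    1.24  1.19] t 16.55 open 0.08000503985920726
```

To row units: -0.142 m / 0.75 = -0.1893, -0.12 m / 0.75 = -0.16, 0.028 rad / 2 = 0.014.

>>> nudge_tcp --steps '[{"jaw": 0.075, "pos": [0.004, -0.0533, 0], "r": [0, 0, 0.005]}, {"jaw": 0.075, "pos": [0.008, -0.1067, 0], "r": [0, 0, 0.01]}, {"jaw": 0.075, "pos": [0.0133, -0.16, 0], "r": [0, 0, 0.014]}, {"jaw": 0.075, "pos": [0.0133, -0.1893, 0], "r": [0, 0, 0.014]}, {"jaw": 0.075, "pos": [0.0133, -0.1893, 0.0267], "r": [0, 0, 0.014]}, {"jaw": 0.075, "pos": [0.0133, -0.1893, 0.0533], "r": [0, 0, 0.014]}, {"jaw": 0.075, "pos": [0.0133, -0.1893, 0.0667], "r": [0, 0, 0.014]}, {"jaw": 0.075, "pos": [0.0133, -0.1893, 0.0667], "r": [0, 0, 0.014]}, {"jaw": 0.075, "pos": [0.0133, -0.1893, 0.0667], "r": [0, 0, 0.014]}]'

```text
t: 17.3
tool_pos: [0.5451, 0.0068, 0.0445]
tool_rot: [-3.141, 0.045, 0.005]
contact_force: [1.0, -0.3, -0.3]
opening: 0.0747
grip_force: 0.0
```

```bash
python3 -c "
from h import *
crop('top','m',295,130,470,260,4.5)
shift([.547,.0065,.012],-np.pi/2-.028)"
```

```text
shift [0.0009 0.0001 0.0338] rot [-0.0001  0.0008 -0.0006] q [-0.12  0.06  1.94 -0.    1.15  1.48] t 17.35 open 0.07463647113644938
```

View pics/m.png

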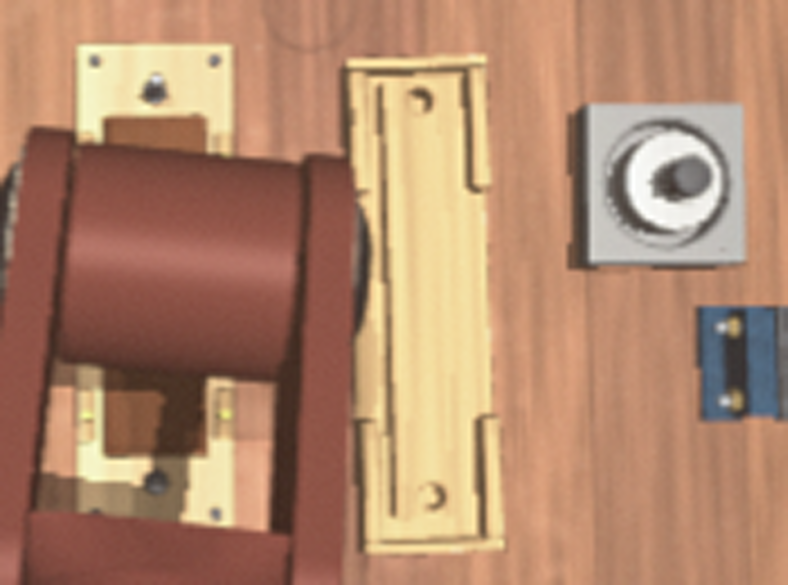

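To row units: 0.034 m / 0.75 = 0.0453, 0.03 m / 0.75 = 0.04.

>>> nudge_tcp --steps '[{"jaw": 0.075, "pos": [0.0013, 0, 0.02]}, {"jaw": 0.075, "pos": [0.0013, 0, 0.0333]}, {"jaw": 0.075, "pos": [0.0013, 0, 0.04]}, {"jaw": 0.075, "pos": [0.0013, 0, 0.0453]}, {"jaw": 0.075, "pos": [0.0013, 0, 0.0453]}, {"jaw": 0.06, "pos": [0.0013, 0, 0.0453]}, {"jaw": 0.06, "pos": [0.0013, 0, 0.0453]}, {"jaw": 0.06, "pos": [0.0013, 0, 0.0453]}]' --grip_force 30

```text
t: 18.02
tool_pos: [0.5478, 0.0068, 0.0128]
tool_rot: [3.141, -0.044, 0.002]
contact_force: [0.0, -0.4, 0.1]
opening: 0.06
grip_force: 0.0
```

Run:
```python
from h import *
A=lambda x,y,z:px2w("top",(295+(x+.5)/4.5-.5,130+(y+.5)/4.5-.5),z)[:2].round(4)
print(A(420,101,.026),A(432,497,.026))
```

```text
[ 0.6406 -0.1358] [ 0.4322 -0.1357]
```

Caul measures at (0.536, −0.136), within 2 mm of the tray centre. Now a bit lower on the plinth, then grip.

To row units: 0.003 m / 0.75 = 0.004, 0.002 m / 0.75 = 0.0027.

>>> nudge_tcp --steps '[{"jaw": 0.06, "pos": [0, 0, 0.0027]}, {"jaw": 0.06, "pos": [0, 0, 0.004]}, {"jaw": 0.06, "pos": [0, 0, 0.004]}]'

```text
t: 18.27
tool_pos: [0.5472, 0.0069, 0.0089]
tool_rot: [-3.141, 0.044, 0.0]
contact_force: [-0.3, -0.1, -0.7]
opening: 0.0598
grip_force: 0.0
```

>>> nudge_tcp --steps '[{"jaw": 0}, {"jaw": 0}, {"jaw": 0}, {"jaw": 0}]' --grip_force 30

```text
t: 18.6
tool_pos: [0.5474, 0.0069, 0.0092]
tool_rot: [3.141, -0.044, 0.0]
contact_force: [-0.0, -0.3, 1.8]
opening: 0.055
grip_force: 33.0
```

To row units: -0.09 m / 0.75 = -0.12, -0.06 m / 0.75 = -0.08.

>>> nudge_tcp --steps '[{"jaw": 0, "pos": [0, 0, -0.02]}, {"jaw": 0, "pos": [0, 0, -0.04]}, {"jaw": 0, "pos": [0, 0, -0.08]}, {"jaw": 0, "pos": [0, 0, -0.12]}, {"jaw": 0, "pos": [0, 0, -0.12]}, {"jaw": 0, "pos": [0, 0, -0.12]}]' --grip_force 40

```text
t: 19.1
tool_pos: [0.5488, 0.0067, 0.1012]
tool_rot: [3.141, -0.044, 0.007]
contact_force: [-1.1, -0.6, -2.1]
opening: 0.055
grip_force: 44.5
```

```bash
python3 -c "
from h import *
crop('scene','n',220,100,420,250,4)
shift([.5637,.1535,.08],-np.pi/2+.037)"
```

```text
shift [ 0.0123 -0.1471  0.0191] rot [ 0.0001 -0.0003 -0.065 ] q [-0.12 -0.01  1.91 -0.    1.24  1.48] t 19.15 open 0.054793320660251436
```

View pics/n.png

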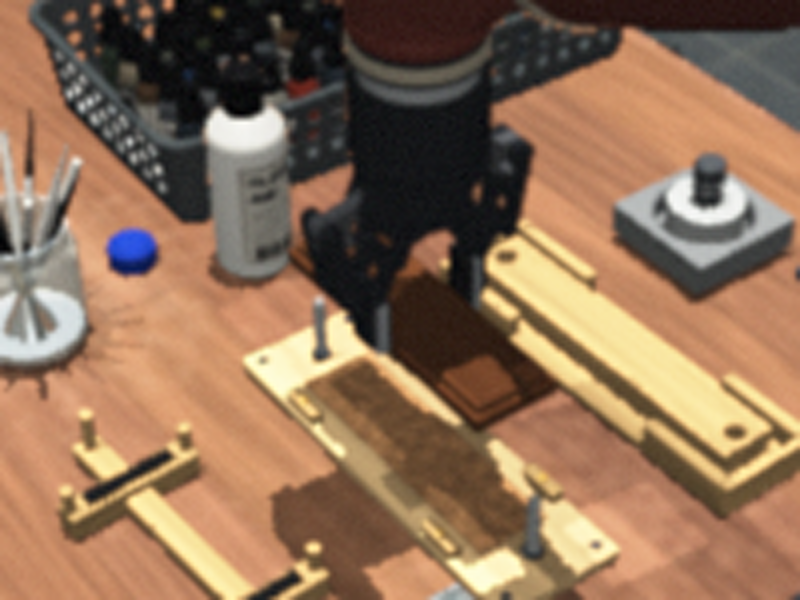

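Plinth held level, right way up. Moving to the stand.

The rows are not in the units I measure in: shifts go in shares of 0.75 m and turns go in shares of 2 rad. I convert before sending: -0.147 m / 0.75 = -0.196, -0.12 m / 0.75 = -0.16, -0.065 rad / 2 = -0.0325.

>>> nudge_tcp --steps '[{"jaw": 0, "pos": [0.004, -0.0533, 0], "r": [0, 0, -0.01]}, {"jaw": 0, "pos": [0.008, -0.1067, 0], "r": [0, 0, -0.02]}, {"jaw": 0, "pos": [0.0133, -0.16, 0], "r": [0, 0, -0.0325]}, {"jaw": 0, "pos": [0.0167, -0.196, 0], "r": [0, 0, -0.0325]}, {"jaw": 0, "pos": [0.0167, -0.196, 0.0267], "r": [0, 0, -0.0325]}, {"jaw": 0, "pos": [0.0167, -0.196, 0.0467], "r": [0, 0, -0.0325]}, {"jaw": 0, "pos": [0.0167, -0.196, 0.0467], "r": [0, 0, -0.0325]}, {"jaw": 0, "pos": [0.0167, -0.196, 0.0467], "r": [0, 0, -0.0325]}]'

```text
t: 19.82
tool_pos: [0.5614, 0.1532, 0.0608]
tool_rot: [3.14, 0.058, -0.01]
contact_force: [0.1, 0.2, -0.8]
opening: 0.0547
grip_force: 44.4
```

```bash
python3 -c "
from h import *
crop('top','o',180,130,355,260,4.5)
shift([.5637,.1535,.0175],-np.pi/2+.037)"
```

```text
shift [ 0.0011 -0.0004  0.045 ] rot [ 0.0003  0.0033 -0.0002] q [ 0.14  0.12  1.84 -0.    1.19  1.67] t 19.8667 open 0.05489410364678383
```

View pics/o.png

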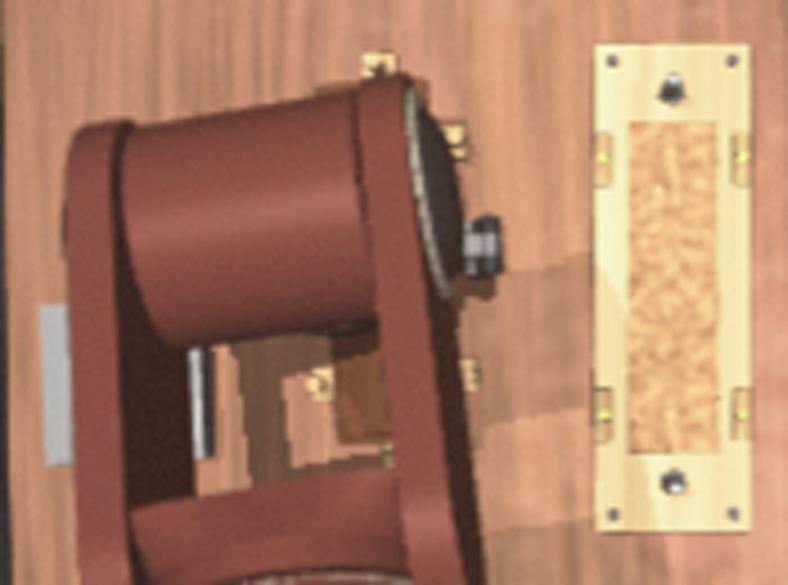

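The near end of the plinth (edge at (335,440)) lies between the side pegs (318,383)/(472,371), and short of the end peg. Lowering.

To row units: 0.042 m / 0.75 = 0.056, 0.039 m / 0.75 = 0.052.

>>> nudge_tcp --steps '[{"jaw": 0, "pos": [0.0013, 0, 0.02]}, {"jaw": 0, "pos": [0.0013, 0, 0.04]}, {"jaw": 0, "pos": [0.0013, 0, 0.048]}, {"jaw": 0, "pos": [0.0013, 0, 0.052]}, {"jaw": 0, "pos": [0.0013, 0, 0.056]}, {"jaw": 0, "pos": [0.0013, 0, 0.056]}, {"jaw": 0, "pos": [0.0013, 0, 0.056]}]'

```text
t: 20.45
tool_pos: [0.5655, 0.1535, 0.0229]
tool_rot: [-3.141, -0.058, -0.002]
contact_force: [-1.2, -0.5, -1.6]
opening: 0.0546
grip_force: 44.4
```

To row units: 0.0045 m / 0.75 = 0.006, 0.004 m / 0.75 = 0.0053.

>>> nudge_tcp --steps '[{"jaw": 0, "pos": [-0.0013, 0, 0.0027]}, {"jaw": 0, "pos": [-0.0013, 0, 0.0053]}, {"jaw": 0, "pos": [-0.0013, 0, 0.006]}, {"jaw": 0, "pos": [-0.0013, 0, 0.006]}, {"jaw": 0, "pos": [-0.0013, 0, 0.006]}]'

```text
t: 20.87
tool_pos: [0.5639, 0.1535, 0.0176]
tool_rot: [-3.141, -0.058, 0.0]
contact_force: [-0.5, -0.8, -1.3]
opening: 0.0549
grip_force: 44.4
```

To row units: 0.0015 m / 0.75 = 0.002, 0.001 m / 0.75 = 0.0013.

>>> nudge_tcp --steps '[{"jaw": 0, "pos": [0, 0, 0.0013]}, {"jaw": 0, "pos": [0, 0, 0.002]}, {"jaw": 0, "pos": [0, 0, 0.002]}]'

```text
t: 21.12
tool_pos: [0.5641, 0.1535, 0.0173]
tool_rot: [3.141, 0.058, -0.001]
contact_force: [-4.2, -1.1, 5.6]
opening: 0.0548
grip_force: 45.1
```

>>> nudge_tcp --steps '[{"jaw": 0.075}, {"jaw": 0.075}, {"jaw": 0.075}, {"jaw": 0.075}, {"jaw": 0.075, "pos": [0, 0, -0.04]}, {"jaw": 0.075, "pos": [0, 0, -0.0933]}, {"jaw": 0.075, "pos": [0, 0, -0.1333]}, {"jaw": 0.075, "pos": [0, 0, -0.16]}, {"jaw": 0.075, "pos": [-0.0267, 0.0533, -0.16]}, {"jaw": 0.075, "pos": [-0.0533, 0.1067, -0.16]}, {"jaw": 0.075, "pos": [-0.08, 0.16, -0.16]}, {"jaw": 0.075, "pos": [-0.1067, 0.2133, -0.16]}, {"jaw": 0.075, "pos": [-0.1333, 0.2667, -0.16]}, {"jaw": 0.075, "pos": [-0.1333, 0.32, -0.16]}, {"jaw": 0.075, "pos": [-0.1333, 0.3733, -0.16]}, {"jaw": 0.075, "pos": [-0.1333, 0.4267, -0.16]}, {"jaw": 0.075, "pos": [-0.1333, 0.4667, -0.16]}, {"jaw": 0.075, "pos": [-0.1333, 0.4667, -0.16]}, {"jaw": 0.075, "pos": [-0.1333, 0.4667, -0.16]}]'

```text
t: 22.7
tool_pos: [0.4767, -0.2019, 0.1362]
tool_rot: [-3.141, -0.052, -0.0]
contact_force: [-0.3, 0.6, -0.3]
opening: 0.0752
grip_force: 0.0
```

```bash
python3 -c "
from h import *
crop('top','p',180,110,480,270,2.6)"
```

```text
(no output)
```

View pics/p.png

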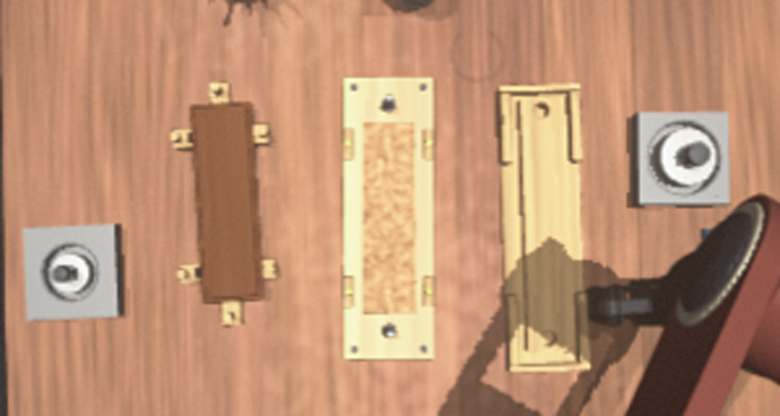

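Everything is placed: plinth between the pegs, centred about (227,201), caul in its tray, and both weights in their pockets. A quick number check on the plinth, then hand in.

Run:
```python
from h import *
A=lambda x,y,z:px2w("top",(180+(x+.5)/2.6-.5,110+(y+.5)/2.6-.5),z)[:2]
P=np.mean([A(191,105,.033),A(252,102,.033),A(263,296,.033),A(203,300,.033)],0); d=P-[.5637,.1535]
print(P,d)
if np.all(abs(d)<.008): print(ctrl.finish_job())
```

```text
[0.56528756 0.15143524] [ 0.00158756 -0.00206476]
the job is handed in; nothing more can be done
None
```

I took the press apart in the required order and handed the job in at about 23 s of the 96 s allowed. Both weights stand in their pockets, and the caul and plinth measured within about 2 mm of the centres of the tray and stand. The handover returned no verdict.

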